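Key and seat the depositor disc

TASK

The nozzle disc of the pastry depositor lies on its spindle turned the wrong way. With a fingertip against one of its ribs, push the disc round until the notch in its edge stands over the locating pin (in line with the block on the outside of the head), then press the disc down until it is fully home, flush with the rim. Do not lift the disc, leave everything else on the table where it is, and finish clear of it all.

Things in the scene. Friction and masses are not known exactly. Their poses are not given: they have to be found in the camera images.
- head: the depositor's round grey head, fixed: 160 mm across, rim 50 mm high, wall 7 mm. Origin: centre of its underside, on the table; z up. A steel spindle 21 mm thick stands on its axis up to 86 mm. Its +x axis points to the locating pin and, in line outside the rim, to its only outside block (22 mm wide, 79 to 96 mm from the axis, 62 mm high)
- pin (a point): top of the upright steel locating pin inside the head: 8 mm thick, tapered over its last 3 mm, 62 mm from the axis, top 47.5 mm above the table. Hidden below the disc until the notch stands over it
- disc: loose aluminium disc (about 0.4 kg) in the head: 140 mm across, 10 mm thick, centre hole on the spindle with 1.3 mm play. Origin: centre of its underside; z up; +x points to its one notch. A few N on a rib turn it endlessly either way; it stays where left. Underside at start 48 mm above the table (top 8 mm proud of the rim), home 40 mm (top flush with the rim at 50 mm)
- seal (a joint): black seal ring (14 to 50 mm radius) that carries the disc: 0 up (as at the start) to 0.008 m down at its hard stop. Stiff sliding fit, no spring: with the notch over the pin, pressing the disc with 5 to 10 N slides both down, and they stay down. Press beside the spindle, within 50 mm of the axis, or the disc may tip. With the notch elsewhere the pin holds the disc up
- notch (a point): middle of the disc's notch, 62 mm from the disc's axis, at half its thickness. The notch is open to the edge, 16 mm deep, about 15 mm wide here: about 3.5 mm to spare on each side of the pin, so the disc must be within about 3 degrees
- rib_left (a point): middle of one of the disc's two equal raised ribs, 90 degrees left (anticlockwise from above) of the notch. A rib is 10 mm thick, runs radially from 36 to 66 mm from the axis and stands 16 mm above the disc's top; this point is 51 mm from the axis, 8 mm above the disc's top
- rib_right (a point): middle of the other rib, 90 degrees right of the notch, the same
- nut: loose steel ring nut for the spindle, 36 mm across, 16 mm high, lying flat on the table near the head; a bystander. Origin: centre of its underside
- nozzle_a: loose steel piping nozzle, a cone 27 mm across and 45 mm high, standing tip up near the head; a bystander. Origin: centre of its underside
- nozzle_b: the same but 36 mm high; a bystander. Origin: centre of its underside
- bowl: loose steel mixing bowl, 150 mm across, 65 mm high, to the left; a bystander. Origin: centre of its underside
- jar: loose closed glass jar, 56 mm across, 75 mm high, to the right; a bystander. Origin: centre of its underside
- timer: loose white kitchen timer, 50 x 60 x 28 mm, to the right; a bystander. Origin: centre of its underside
- spatula: loose spatula with black handle, 280 mm long, lying to the left; origin at its middle, its x axis along it; a bystander
Things that resemble listed ones, but are neither listed nor needed, are in the scene too. Of the things shaped like the disc, the aluminium one is meant.

How it is judged (in metres and radians):
On the way:
1. the disc's notch has been turned over the pin (horizontal distance between notch and pin below 0.006 m), for 0.1 s.
At the end, for the whole second after the job is handed in: the notch is over the pin (within 6 mm), the disc lies level (within 0.03 rad) and at rest, its underside within 2 mm of the fully seated 40 mm above the table (horizontal distance between notch and pin below 0.006 m and z of disc in the frame of head between 0.037 and 0.042 m and angle between disc's own z axis and vertical below 0.03 rad and linear speed of disc below 0.01 m/s and angular speed of disc below 0.1 rad/s); the robot touches nothing.
It fails at once if the disc is lifted more than 8 mm above where it lay, or tipped by more than 0.25 rad (z of disc in the frame of head above 0.056 m or angle between disc's own z axis and vertical above 0.25 rad).
It fails at once if another loose thing on the table is moved more than 20 mm (distance of any of nut, nozzle_a, nozzle_b, bowl, jar, timer, spatula from where it was at the start of the episode above 0.02 m).
It also fails if it takes over 48 s, if anything falls off the work surface, if the arm or the gripper's body presses on something with over 40 N, if the wrist force passes 120 N, or if a joint passes its speed limit or range.

ROBOT

A 6-joint arm with a two-finger parallel gripper is mounted at the origin on the work surface. World frame = base frame: x ahead of the robot, y to its left, z up, the work surface at z = 0. Lengths are in mm, angles in rad, forces in N, time in s.
With the tool pointing down it reaches from about 275 to 750 mm from the base axis. Payload 10.2 kg.
Tool frame: the origin (TCP) lies at the very end of the fingers, on their centre line; the grasp point (between the pads) lies 19 mm behind it; z points along the fingers, y is the line along which they close (so a half turn about z gives the same grasp; the last joint's range is limited). The gripper opens to 85 mm and grips with 20 to 120 N. Pads are 22 mm wide; open, the fingers measure 114 mm over their backs; the gripper's body (76 mm by 85 mm) begins 54 mm behind the grasp point. The pads swing forward as they close: fully open they stand 13 mm farther back than shut.
Start: joints at [-1.46, 0.313, 1.498, -0, 1.331, -0.223], TCP at [171.996, -496.033, 231.294] pointing down, gripper open.
Joint ranges: [-2.94, 2.94], [-0.97, 2.17], [0.19, 2.56], [-1.23, 4.37], [0.02, 3.11], [-2.88, 2.88]. Speed limits (rad/s): [2.39, 2.39, 3.01, 3.14, 3.14, 3.14].

INTERFACE

Orientations are given as a unit quaternion [w, x, y, z].
In Python, from rig import ctrl, optics gives the robot as it stands. The module is installed in compiled form; this text tells all that it offers.
- The arm moves only by the shell command python3 -m handwheel 'ROWS' [FORCE]. ROWS is JSON, a list that holds one entry, the list of rows, each a list of 5 numbers: the gripper command: -1 is fully open, 1 is shut, values between are in proportion, then the shift along the world's x, y, z in units of 50 mm (1.0 is 50 mm), then the turn about the world's z in units of 8 degrees (1.0 is 8 degrees). In form: [[[gripper, tx, ty, tz, twist], ...]]. A call has 1 to 10 rows; each row shifts and turns the commanded pose from where the row before left it; what a row does not reach is not made up. A row lasts 1/10 s, in which the tool goes at most 50 mm and 8.59 degrees, less where a joint would pass 70% of its speed; a pose out of reach is approached as far as the arm can. A call is refused whole if a number of a shift passes 1 or a number of a turn 1, either way. A call with a gripper value outside its range is refused whole. The fingers move at their own pace and stop on an object; FORCE is the grip in N (left out, the last holds). Time passes only in rows, so rows that do not move let the fingers close. It gives the time, the measured TCP pose, the force, the opening and the grip force at its end, in the units of the state.
- ctrl.sense(): the state, without advancing time (a new reading comes with each control period).
- optics.capture(name): name is "side" or "top"; returns a dict with "img" (400x640x3 uint8, blue, green, red), "K" (3x3 intrinsics, pixels), "dist_coeffs" ([k1, k2, p1, p2, k3] as OpenCV has them; the pictures are not rectified), "R" (3x3) and "t" (3): a world point X has camera coordinates R X + t. Camera axes: x right, y down, z forward; pixel columns grow to the right and rows downward; lengths in mm; the calibration is good to about 2 mm. A picture is of the moment at which its call begins. There is no depth.
- ctrl.finish_job(): hands the job in; it is judged then, once.
The state is a dict: "time_s": time; "joints": joint angles; "dq": joint speeds; "tau": joint torques, N m; "eef_pos": TCP position; "ee_rot": TCP orientation; "force": force on the tool from outside, world axes, zero at the start; "wrist_torque": the same for the moment, N m; "grip_width": opening from 0.0 (shut) to 1.0 (fully open); "grip_force": force on a finger pad.
Only numpy, scipy, OpenCV 4.12 (cv2) and the standard library are available. Lean on these libraries where they do the work, as an engineer would, in place of code of your own. Each camera call takes 0.05 s, during which the arm holds its last target. There are 200 camera calls.

## Working session

There is one attempt and no reset: what is moved stays moved. The work goes in short steps, Python scripts to look and compute and a shell command to move; the robot and the scene stay as the last step left them, time stands still between calls to the robot, and variables do not carry over. Pictures are saved under pics/ and viewed, at most 10 in all, crops included, and the job is handed in when it is done.

```bash
mkdir -p pics; cat > h.py <<'E'
import numpy as np, cv2
from rig import ctrl, optics
def ray(c,u,v):
    p=cv2.undistortPoints(np.array([[[u,v]]],float),np.array(c['K'],float),np.array(c['dist_coeffs'],float))[0,0]
    R=np.array(c['R']);t=np.array(c['t']);return -R.T@t, R.T@np.array([p[0],p[1],1])
def at(c,u,v,z):
    o,d=ray(c,u,v);return o+d*(z-o[2])/d[2]
def proj(c,X):
    R=np.array(c['R'],float);return cv2.projectPoints(np.array(X,float).reshape(-1,3),cv2.Rodrigues(R)[0],np.array(c['t'],float),np.array(c['K'],float),np.array(c['dist_coeffs'],float))[0][:,0]
E
python3 - <<'E'
from h import *
for n in('top','side'):
    c=optics.capture(n);cv2.imwrite(f'pics/{n}0.png',c['img']);print(n,-np.array(c['R']).T@c['t'])
s=ctrl.sense();print(s['time_s'],s['eef_pos'],s['ee_rot'],s['force'],s['grip_width'])
E
```

```text
top [306.86911047  50.2342844  969.81941424]
side [ 96.17572416 821.23905384 604.81709901]
0.1 [ 171.97103924 -495.79402699  230.77494907] [-5.88573405e-04  9.86106498e-01  1.66113297e-01  2.87788006e-05] [-0.67783202  0.25459845  0.18929324] 1.0000720445485805
```

View pics/top0.png

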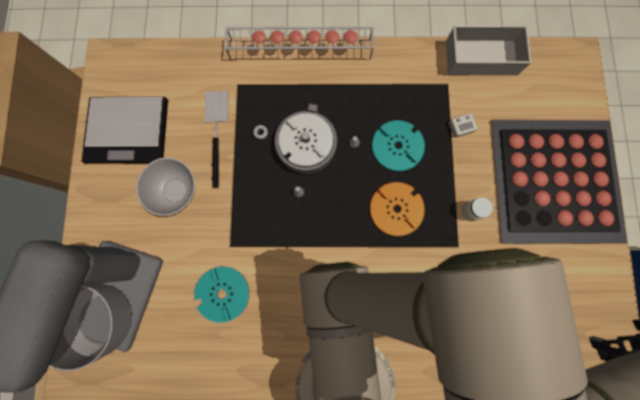

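View pics/side0.png

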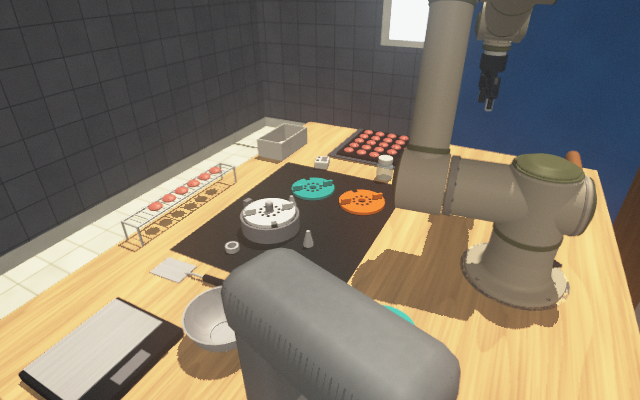

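Disc-like things in the top view: aluminium disc in the grey head (305,140), teal (398,146), orange (397,209), teal (221,294). I choose the aluminium one in the grey head, which has the spindle and its block at about (313,107). Next I check it in a close crop.

```bash
python3 - <<'E'
from h import *
c=optics.capture('top');a=c['img'][90:190,240:370];cv2.imwrite('pics/crop1.png',cv2.resize(a,None,fx=6,fy=6,interpolation=cv2.INTER_CUBIC))
print(at(c,305,140,50),at(c,313,107,62),at(c,305,136,86))
E
```

```text
[616.99600034 100.92174409  50.        ] [703.36743495  80.22999063  62.        ] [615.36754337  99.04865531  86.        ]
```

View pics/crop1.png

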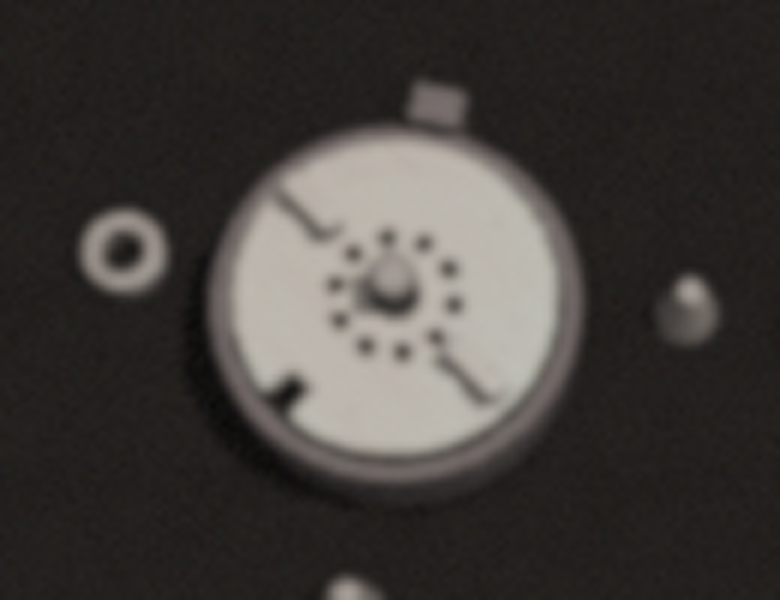

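The crop shows the aluminium disc on its spindle: disc centre at (395,295) in the crop, block at (438,103), notch at (288,392) lower left, ribs along (275,190)-(320,240) and (440,355)-(490,405). The nut is at the left, with nozzles at the right and at the bottom.

```bash
python3 - <<'E'
from h import *
c=optics.capture('top')
f=lambda u,v,z:at(c,240+u/6-.4,90+v/6-.4,z)
C=f(395,295,58);print('disc edges',C,f(232,295,58),f(558,295,58),f(395,134,58),f(395,456,58))
print('spindle',f(388,270,86))
b=f(438,103,62);n=f(286,393,58)
print('block',b,np.linalg.norm((b-C)[:2]));print('notch',n,np.linalg.norm((n-C)[:2]))
g=lambda p:np.degrees(np.arctan2(*(p-C)[1::-1]))
print(g(b),g(n))
for u,v in((275,190),(322,240),(438,355),(490,405)):
  p=f(u,v,58);print('rib foot',p,np.linalg.norm((p-C)[:2]),g(p))
print('nut',f(124,252,16),'noz',f(690,290,40),f(350,590,40), 'noz base', f(688,330,0))
E
```

```text
disc edges [617.63611664  99.39290694  58.        ] [617.69749716 169.87144069  58.        ] [617.6027023  29.0350722  58.       ] [691.35826425 100.15722304  58.        ] [545.96847699  98.65708491  58.        ]
spindle [619.05780734 100.9339652   86.        ]
block [704.01996579  81.28361307  62.        ] 88.26163332631442
notch [573.78808145 145.66031071  58.        ] 63.74419849614938
-11.839885012860769 133.46212458445672
rib foot [665.54863872 152.23878919  58.        ] 71.33230013974624 47.803092884500806
rib foot [642.61686914 131.34884935  58.        ] 40.56131470747332 51.98437843799293
rib foot [590.68828147  80.64051863  58.        ] 32.830441481663705 -145.16681727578407
rib foot [568.45445449  58.25434855  58.        ] 64.11877165454686 -140.08882181594936
nut [652.48762041 224.99189722  16.        ] noz [626.02993733 -29.45568568  40.        ] [491.35419586 118.34837212  40.        ] noz base [620.62792654 -31.70035759   0.        ]
```

```bash
python3 -m handwheel '[[[1,0.46,0.65,0,0.72],[1,0.46,0.65,0,0.72],[1,0.46,0.65,0,0.72],[1,0.46,0.65,0,0.72],[1,0.46,0.65,0,0.72],[1,0.46,0.65,0,0.72],[1,0.46,0.65,0,0.72],[1,0.46,0.65,0,0.72],[1,0.46,0.65,0,0.72],[1,0.46,0.65,0,0.72]]]'
python3 -m handwheel '[[[1,0.46,0.65,0,0.72],[1,0.46,0.65,0,0.72],[1,0.46,0.65,0,0.72],[1,0.46,0.65,0,0.72],[1,0.46,0.65,0,0.72],[1,0.46,0.65,0,0.72],[1,0.46,0.65,0,0.72],[1,0.46,0.65,0,0.72],[1,0.46,0.65,0,0.72],[1,0,0,0,0]]]'
cat > st.py <<'E'
from h import *
s=ctrl.sense();w,x,y,z=s['ee_rot'];p=np.array(s['eef_pos'])
yaw=np.degrees(np.arctan2(2*(x*y+w*z),1-2*(y*y+z*z)))
d=p[:2]-[618,99.5];print(s['time_s'],p.round(1),'yaw',yaw.round(1),'r',np.hypot(*d).round(1),'ang',np.degrees(np.arctan2(d[1],d[0])).round(1),'F',np.round(s['force'],1),s['grip_width'],np.round(s['joints'],2))
E
python3 st.py
```

```text
time_s: 1.2
eef_pos: [402.6, -169.5, 231.3]
ee_rot: [0.0, 0.783, 0.622, 0.0]
force: [-0.4, -1.9, -0.3]
grip_width: 0.002
grip_force: 0.0
time_s: 2.2
eef_pos: [610.0, 124.9, 230.0]
ee_rot: [-0.001, 0.431, 0.902, 0.0]
force: [0.2, -0.3, -0.1]
grip_width: -0.003
grip_force: 0.0
2.2 [610.  124.9 230. ] yaw 128.9 r 26.6 ang 107.4 F [ 0.2 -0.3 -0.1] -0.0026861973900489085 [ 0.01  0.53  1.18  0.    1.43 -0.67]
```

```bash
python3 -m handwheel '[[[1,0.49,0.63,0,0.57],[1,0,0,-0.5,0],[1,0,0,-0.5,0],[1,0,0,-0.5,0],[1,0,0,-0.5,0],[1,0,0,-0.5,0],[1,0,0,-0.4,0],[1,0,0,0,0],[1,0,0,0,0]]]' >/dev/null; python3 st.py
python3 - <<'E'
from h import *
a=optics.capture('top')['img'][80:200,230:390];b=optics.capture('side')['img'][150:270,200:360]
cv2.imwrite('pics/c2.png',cv2.resize(np.hstack([a,b]),None,fx=2.5,fy=2.5,interpolation=cv2.INTER_CUBIC))
E
```

```text
3.1 [633.6 152.6  87. ] yaw 133.1 r 55.3 ang 73.6 F [0.3 0.8 0.7] 0.004853811043687047 [ 0.06  0.72  1.25 -0.    1.18 -0.69]
```

View pics/c2.png

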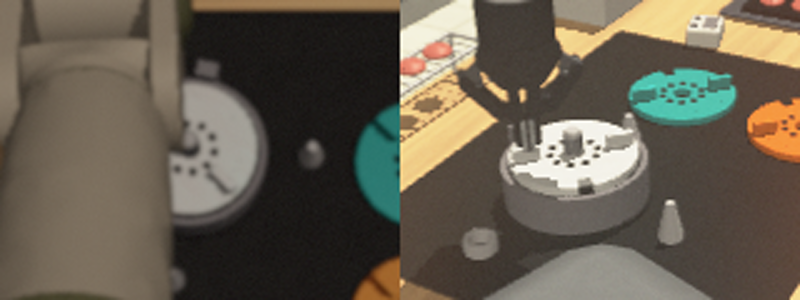

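The side half of the crop shows the closed fingers at (527,140), just over the left rib (525,155); the notch is in front at (585,187). I check with projections.

```bash
python3 - <<'E'
from h import *
c=optics.capture('side');C=np.array([618,99.5])
e=lambda r,a:C+r*np.array([np.cos(np.radians(a)),np.sin(np.radians(a))])
P=[[*ctrl.sense()['eef_pos']],[*e(36,43.5),82],[*e(66,43.5),82],[*e(66,-136.5),82],[*e(36,-136.5),82],[*e(66,133.5),58],[618,99.5,86]]
print((proj(c,P)-[200,150])*2.5+[400,0])
q=proj(c,P);a=c['img'].copy()
for u in q: cv2.circle(a,tuple(int(round(k*8)) for k in u),6,(0,0,255),-1,shift=3)
cv2.imwrite('pics/c3.png',cv2.resize(a[180:250,225:315],None,fx=8,fy=8,interpolation=cv2.INTER_CUBIC))
E
```

```text
[[526.51979    147.68470813]
 [535.06258452 137.45779833]
 [506.71250925 141.82094758]
 [628.80470953 123.0486002 ]
 [601.65891594 127.2183863 ]
 [581.79364245 183.89536882]
 [568.33381642 129.0729691 ]]
```

View pics/c3.png

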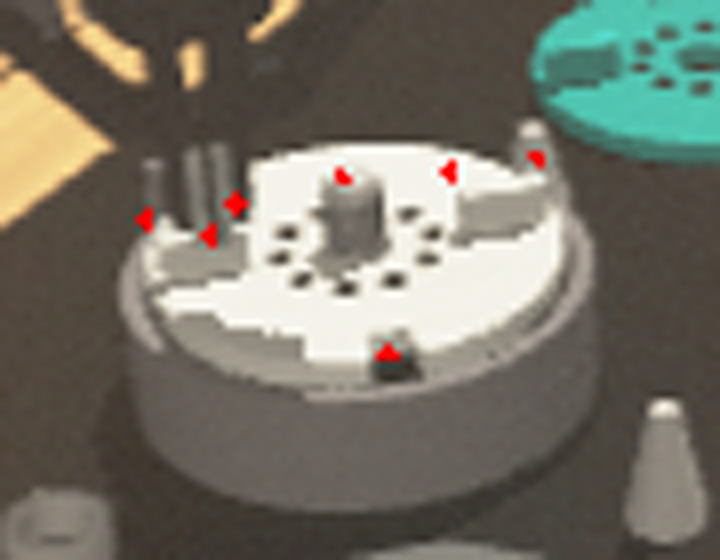

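Markers agree to about 2 mm: the fingers are on the anticlockwise side of the rib and just above its top. I lower them.

```bash
python3 -m handwheel '[[[1,0,0,-0.2,0],[1,0,0,-0.2,0],[1,0,0,0,0],[1,0,0,0,0]]]' >/dev/null; python3 st.py
python3 - <<'E'
# arc plan: contact at rib angle phi, finger at phi+17.4, r 53.5, yaw phi+90 ; steps of 8 deg
import numpy as np
C=np.array([618,99.5]);p=np.array([633.6,152.6])
phis=[43.5-6*0]+[43.5-7.65*k for k in range(1,18)]
for f in phis:
    a=np.radians(f+17.4);q=C+53.5*np.array([np.cos(a),np.sin(a)]);print(round(f,1),q.round(1),((q-p)/50).round(2));p=q
E
```

```text
3.65 [633.3 153.   65.9] yaw 133.1 r 55.6 ang 74.0 F [ 0.1 -0.1  0.7] 0.0002084555032149238 [ 0.06  0.74  1.26  0.    1.14 -0.7 ]
43.5 [644.  146.2] [ 0.21 -0.13]
35.9 [650.  142.4] [ 0.12 -0.08]
28.2 [655.4 137.7] [ 0.11 -0.09]
20.5 [660.2 132.4] [ 0.1  -0.11]
12.9 [664.2 126.5] [ 0.08 -0.12]
5.2 [667.4 120.1] [ 0.06 -0.13]
-2.4 [669.7 113.3] [ 0.05 -0.14]
-10.1 [671.1 106.3] [ 0.03 -0.14]
-17.7 [671.5  99.2] [ 0.01 -0.14]
-25.4 [671.   92.1] [-0.01 -0.14]
-33.0 [669.5  85.1] [-0.03 -0.14]
-40.7 [667.2  78.4] [-0.05 -0.13]
-48.3 [663.9  72. ] [-0.06 -0.13]
-56.0 [659.8  66.2] [-0.08 -0.12]
-63.6 [655.   60.9] [-0.1  -0.11]
-71.2 [649.6  56.3] [-0.11 -0.09]
-78.9 [643.5  52.5] [-0.12 -0.08]
-86.6 [637.   49.5] [-0.13 -0.06]
```

```bash
python3 -m handwheel '[[[1,0.1,-0.07,0,0],[1,0.11,-0.06,0,0],[1,0.12,-0.08,0,-0.95],[1,0.11,-0.09,0,-0.95],[1,0.1,-0.11,0,-0.95],[1,0.08,-0.12,0,-0.95],[1,0,0,0,0],[1,0,0,0,0]]]' ; python3 st.py
```

```text
time_s: 4.45
eef_pos: [664.8, 126.3, 66.4]
ee_rot: [0.0, 0.623, 0.782, 0.0]
force: [0.4, 0.5, 1.0]
grip_width: 0.003
grip_force: 0.0
4.45 [664.8 126.3  66.4] yaw 102.9 r 53.9 ang 29.8 F [0.4 0.5 1. ] 0.0028025486512811954 [ 0.02  0.8   1.16 -0.    1.18 -0.21]
```

```bash
python3 -m handwheel '[[[1,0.06,-0.13,0,-0.95],[1,0.05,-0.14,0,-0.95],[1,0.03,-0.14,0,-0.95],[1,0.01,-0.14,0,-0.95],[1,-0.01,-0.14,0,-0.95],[1,-0.03,-0.14,0,-0.95],[1,-0.05,-0.13,0,-0.95],[1,0,0,0,0],[1,0,0,0,0]]]' ; python3 st.py
python3 - <<'E'
from h import *
a=optics.capture('top')['img'][95:185,250:360];b=optics.capture('side')['img'][170:260,220:330]
cv2.imwrite('pics/c4.png',cv2.resize(np.hstack([a,b]),None,fx=3.6,fy=3.6,interpolation=cv2.INTER_CUBIC))
E
```

```text
time_s: 5.35
eef_pos: [667.6, 78.6, 66.5]
ee_rot: [0.0, 0.907, 0.421, 0.0]
force: [0.0, 0.4, -0.4]
grip_width: -0.002
grip_force: 0.0
5.35 [667.6  78.6  66.5] yaw 49.8 r 53.8 ang -22.8 F [ 0.   0.4 -0.4] -0.0017535663954469508 [-0.06  0.79  1.18 -0.    1.17  0.64]
```

View pics/c4.png

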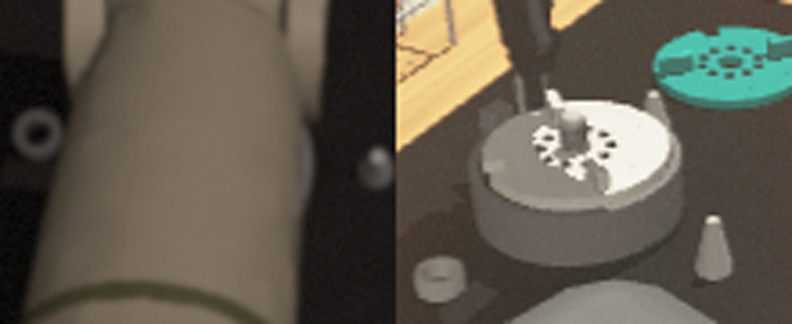

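The side view shows that the disc has turned with the finger: notch now at (490,170), near rib at (597,178). On to just short of the target.

```bash
python3 -m handwheel '[[[1,-0.06,-0.13,0,-0.95],[1,-0.08,-0.12,0,-0.95],[1,-0.1,-0.11,0,-0.95],[1,-0.11,-0.09,0,-0.95],[1,-0.12,-0.08,0,-0.95],[1,-0.13,-0.06,0,-0.95],[1,-0.14,-0.04,0,-0.95],[1,-0.09,-0.02,0,-0.6],[1,0,0,0,0],[1,0,0,0,0]]]' ; python3 st.py
```

```text
time_s: 6.45
eef_pos: [626.2, 46.2, 66.4]
ee_rot: [-0.0, 0.997, -0.072, 0.0]
force: [-0.4, 0.2, -0.3]
grip_width: 0.002
grip_force: 0.0
6.45 [626.2  46.2  66.4] yaw -8.3 r 53.9 ang -81.3 F [-0.4  0.2 -0.3] 0.0022977337189591246 [-0.11  0.7   1.35  0.    1.1   1.6 ]
```

```bash
python3 -m handwheel '[[[1,0.15,0,0,0],[1,0.05,0,0.5,0],[1,0,0,0.8,0],[1,0,-0.3,0.8,0],[1,-0.2,-0.8,0,0],[1,-0.2,-0.8,0,0],[1,-0.2,-0.8,0,0],[1,-0.2,-0.8,0,0],[1,-0.2,-0.8,0,0],[1,0,0,0,0]]]' >/dev/null; python3 st.py
python3 - <<'E'
from h import *
a=optics.capture('top')['img'][90:190,240:370]
cv2.imwrite('pics/c5.png',cv2.resize(a,None,fx=6,fy=6,interpolation=cv2.INTER_CUBIC))
E
```

```text
7.45 [ 585.4 -173.5  171.3] yaw -8.7 r 274.9 ang -96.8 F [ 0.4  0.5 -0.9] -0.00030862885735483196 [-0.48  0.55  1.31 -0.    1.29  1.24]
```

View pics/c5.png

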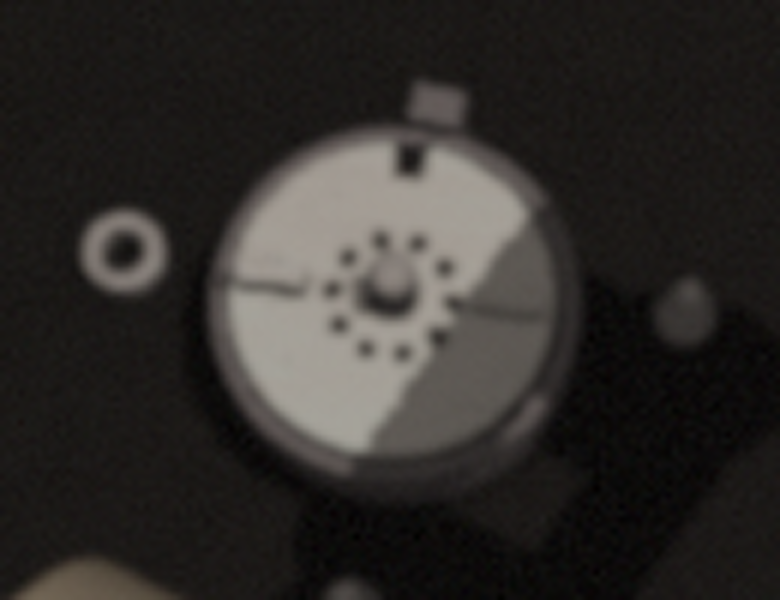

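The notch is now near the block at crop (410,158), slightly short of it. I measure the remaining angle.

```bash
cat > ang.py <<'E'
from h import *
I=np.mean([optics.capture('top')['img'].astype(float) for _ in range(5)],0);c=optics.capture('top')
g=cv2.cvtColor(I.astype(np.uint8),cv2.COLOR_BGR2GRAY)
# head/disc geometry: rectified top-down at z=58 & z=62, 4 px/mm
def rect(z,x0=520,x1=720,y0=0,y1=200,s=4):
    xs=x1-(np.arange((x1-x0)*s)+.5)/s; ys=y1-(np.arange((y1-y0)*s)+.5)/s
    Y,X=np.meshgrid(ys,xs);m=proj(c,np.c_[X.ravel(),Y.ravel(),np.full(X.size,z)]).reshape(*X.shape,2).astype(np.float32)
    return cv2.remap(g,m[...,0],m[...,1],cv2.INTER_CUBIC),X,Y
import sys
zt=float(sys.argv[1]) if len(sys.argv)>1 else 58
D,X,Y=rect(zt);B,_,_=rect(62)
C=np.array([618,99.5])
R=np.hypot(X-C[0],Y-C[1]);A=np.degrees(np.arctan2(Y-C[1],X-C[0]))
m=(R>56)&(R<64)&(abs(A+12)<25)
for name,w in(('notch',np.where(m,np.clip(np.percentile(D[m],80)-20-D,0,None),0)),
  ('block',np.where((R>83)&(R<93)&(abs(A+12)<15),np.clip(B-np.percentile(B[(R>83)&(R<93)&(abs(A+12)<15)],30)-15,0,None),0))):
    w=w.astype(float);x=(w*X).sum()/w.sum();y=(w*Y).sum()/w.sum();print(name,x.round(1),y.round(1),np.hypot(x-C[0],y-C[1]).round(1),np.degrees(np.arctan2(y-C[1],x-C[0])).round(1))
cv2.imwrite('pics/rect.png',np.hstack([D,B])[:, :])
E
python3 ang.py
python3 - <<'E'
import cv2;a=cv2.imread('pics/rect.png');cv2.imwrite('pics/r1.png',cv2.resize(a,(800,400)))
E
```

```text
notch 677.9 93.7 60.2 -5.5
block 703.8 81.5 87.7 -11.9
```

View pics/r1.png

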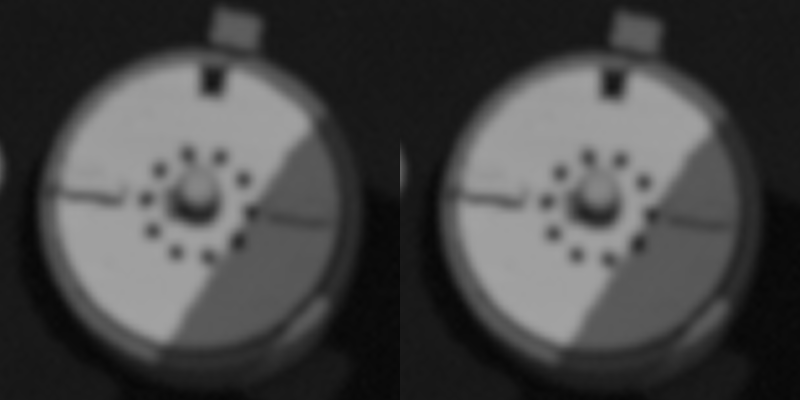

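Notch is about 6° (6.5 mm) short of the block line, so I go back behind the rib and push that far on.

```bash
python3 -m handwheel '[[[1,0.22,0.88,0,-0.4],[1,0.22,0.88,0,-0.3],[1,0.22,0.88,0,0],[1,0.22,0.88,0,0],[1,0.22,0.88,0,0],[1,0,0,-0.6,0],[1,0,0,-0.6,0],[1,0,0,0,0],[1,0,0,0,0]]]' >/dev/null; python3 st.py
```

```text
8.7 [641.2  51.3 112.1] yaw -14.0 r 53.5 ang -64.3 F [-0.1  0.2  0.5] -0.0032616442520347288 [-0.1   0.68  1.26  0.    1.21  1.71]
```

```bash
python3 -m handwheel '[[[1,0,-0.11,-0.5,0],[1,0,0,-0.42,0],[1,0,0,0,0],[1,-0.1,0,0,0],[1,-0.1,0,0,0],[1,-0.1,0,0,0],[1,-0.06,0,0,0],[1,-0.06,0,0,0],[1,0,0,0,0],[1,0,0,0,0]]]' >/dev/null; python3 st.py
python3 -m handwheel '[[[1,0.15,0,0,0],[1,0.05,0,0.5,0],[1,0,0,0.8,0],[1,0,-0.3,0.8,0],[1,-0.2,-0.8,0,0],[1,-0.2,-0.8,0,0],[1,-0.2,-0.8,0,0],[1,-0.2,-0.8,0,0],[1,-0.2,-0.8,0,0],[1,0,0,0,0]]]' >/dev/null; python3 st.py; python3 ang.py
python3 - <<'E'
import cv2;a=cv2.imread('pics/rect.png');cv2.imwrite('pics/r2.png',a[0:500,100:750])
E
```

```text
9.7 [620.2  45.4  65.5] yaw -14.1 r 54.2 ang -87.7 F [ 2.7 -1.   2.2] -0.0008325124699451386 [-0.12  0.68  1.37 -0.    1.08  1.7 ]
10.7 [ 578.9 -173.8  169.7] yaw -14.4 r 276.1 ang -98.1 F [ 0.8  0.2 -0.7] -0.002104683143816931 [-0.48  0.54  1.33 -0.    1.28  1.34]
notch 677.2 88.0 60.3 -11.0
block 703.8 81.5 87.7 -11.9
```

View pics/r2.png

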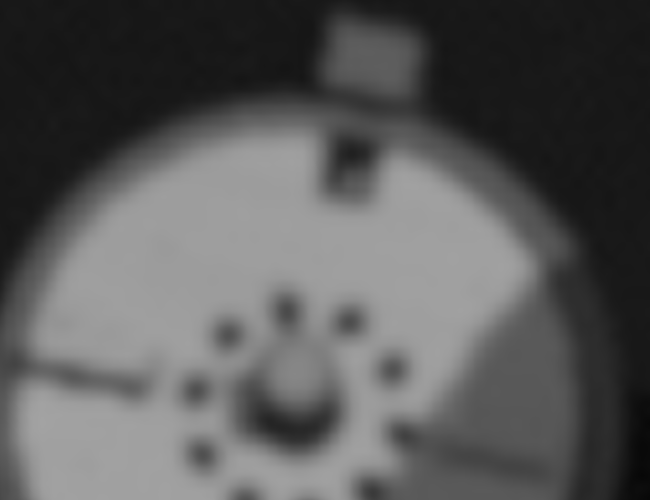

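Notch and block are now aligned within about 1°, and the pin's tip shows inside the notch at (357,180). Next I press beside the spindle on the notch side, about 28 mm from the axis.

```bash
python3 -m handwheel '[[[1,0.23,0.89,0,0],[1,0.23,0.89,0,0],[1,0.23,0.89,0,0],[1,0.23,0.89,0,0],[1,0.23,0.89,0,0],[1,0.23,0.89,0,0],[1,0,0,-0.6,0],[1,0,0,-0.6,0],[1,0,0,0,0],[1,0,0,0,0]]]' >/dev/null; python3 st.py
```

```text
12.0 [649.1  98.  111. ] yaw -14.0 r 31.1 ang -2.8 F [-0.2 -0.5 -0.2] 0.0009622417759308136 [-0.03  0.7   1.21  0.    1.23  1.79]
```

```bash
python3 -m handwheel '[[[1,-0.04,-0.1,-0.5,0],[1,0,0,-0.4,0],[1,0,0,-0.1,0],[1,0,0,-0.06,0],[1,0,0,0,0],[1,0,0,0,0]]]' >/dev/null; python3 st.py
```

```text
12.6 [647.7  92.5  58.8] yaw -14.1 r 30.5 ang -13.2 F [-0.1  0.4 -0. ] -0.003086401176707234 [-0.04  0.76  1.26  0.    1.12  1.78]
```

```bash
python3 -m handwheel '[[[1,0,0,-0.03,0],[1,0,0,-0.03,0],[1,0,0,0,0],[1,0,0,0,0]]]' >/dev/null; python3 st.py;  python3 -m handwheel '[[[1,0,0,-0.03,0],[1,0,0,-0.03,0],[1,0,0,0,0],[1,0,0,0,0]]]' >/dev/null; python3 st.py
```

```text
13.0 [647.7  92.5  55.6] yaw -14.1 r 30.5 ang -13.3 F [ 0.1 -0.2  5. ] 0.005162464872926015 [-0.04  0.76  1.26  0.    1.12  1.78]
13.4 [647.7  92.5  52.4] yaw -14.1 r 30.5 ang -13.3 F [1.1 0.3 6.1] 0.0002850634645381506 [-0.04  0.76  1.26  0.    1.11  1.78]
```

```bash
python3 -m handwheel '[[[1,0,0,-0.03,0],[1,0,0,-0.02,0],[1,0,0,0,0],[1,0,0,0,0]]]' >/dev/null; python3 st.py;  python3 -m handwheel '[[[1,0,0,-0.02,0],[1,0,0,0,0],[1,0,0,0,0]]]' >/dev/null; python3 st.py
```

```text
13.8 [647.7  92.5  50.1] yaw -14.1 r 30.5 ang -13.2 F [-0.4  0.1  5.1] -0.005037003571754892 [-0.04  0.77  1.26  0.    1.11  1.78]
14.1 [647.8  92.5  50. ] yaw -14.1 r 30.6 ang -13.2 F [-3.1 -0.5 12. ] 0.0016191627954300646 [-0.04  0.77  1.26 -0.    1.11  1.78]
```

It stopped at 50.0 mm with the force rising to 12 N, so the disc is home on that side. I retreat and check.

```bash
python3 -m handwheel '[[[1,0,0,0.1,0],[1,0,0,0.5,0],[1,0,0,0.9,0],[1,0,0,0.9,0],[1,-0.2,-0.85,0,0],[1,-0.2,-0.85,0,0],[1,-0.2,-0.85,0,0],[1,-0.2,-0.85,0,0],[1,-0.2,-0.85,0,0],[1,0,0,0,0]]]' >/dev/null; python3 st.py; python3 ang.py 50
python3 - <<'E'
from h import *
a=optics.capture('top')['img'][95:185,250:360];b=optics.capture('side')['img'][170:260,220:330]
cv2.imwrite('pics/c9.png',cv2.resize(np.hstack([a,b]),None,fx=3.6,fy=3.6,interpolation=cv2.INTER_CUBIC))
E
```

```text
15.1 [ 595.8 -124.7  167.7] yaw -14.4 r 225.3 ang -95.6 F [ 0.2  0.3 -0.4] 9.438782853661146e-05 [-0.4   0.55  1.32 -0.    1.28  1.42]
notch 674.7 84.0 58.7 -15.3
block 703.8 81.5 87.7 -11.9
```

View pics/c9.png

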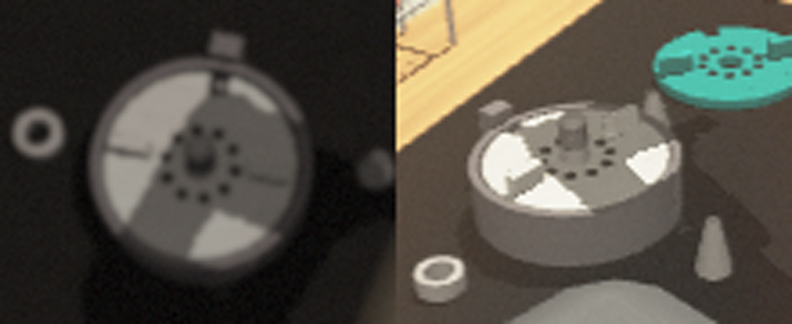

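The disc sits flush and level inside the rim in the side view, with the notch in line with the block at (220,80). The nut and nozzle beside the head look undisturbed, and the arm is clear. Handing in.

```bash
python3 -c "
from rig import ctrl
print(ctrl.finish_job())"
```

```text
the job is handed in; nothing more can be done
None
```

The aluminium disc is turned with its notch over the pin and pressed home, flush with the rim (finger stopped at 50.0 mm); the arm is clear and the job is handed in, though no verdict came back.

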